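# Clear the reject and hold the spring clamp open

### The arm

A 6-joint arm with a two-finger parallel gripper is mounted at the origin on a cart in front of the work surface, level with it; the furniture and walls round the work are solid. World frame = base frame: x ahead of the robot, y to its left, z up, the work surface at z = 0. Lengths are in m, angles in rad, forces in N, time in s.
With the tool pointing down it reaches from about 0.35 to 0.775 m from the base axis. Payload 5.5 kg.
Tool frame: the origin (TCP) lies where the fingers leave the gripper's body, on its centre line; the fingertips stand env.tip_reach ahead of it and the grasp point (between the pads) lies 54 mm ahead of it (env.tip_reach is the distance from the TCP to the fingertips, in m); z points along the fingers, y is the line along which they close (so a half turn about z gives the same grasp; the last joint's range is limited). The gripper opens to 85 mm and grips with 20 to 120 N. Pads are 22 mm wide; open, the fingers measure 114 mm over their backs; the gripper's body (76 mm by 85 mm) begins 54 mm behind the grasp point. The pads swing forward as they close: fully open they stand 13 mm farther back than shut.
Start: joints at [1.19, 0.313, 0.046, 1.304, 0, 1.431], TCP at [0.137, 0.558, 0.304] pointing down, gripper open.
Joint ranges: [-2.76, 2.76], [-0.86, 1.69], [-1.03, 1.26], [-2.2, 2.34], [-1.47, 1.5], [-3.14, 3.14]. Speed limits (rad/s): [2.57, 2.57, 3.14, 3.14, 3.14, 3.14].

### API

Orientations are given as a unit quaternion [w, x, y, z].
In Python, from workcell import status, optics, hand_in, env gives the robot as it stands.
- The arm moves only by the shell command python3 -m handwheel 'ROWS' [FORCE]. ROWS is a JSON object whose one key "deltas" holds a list of rows, each a list of 5 numbers: the opening, from -1 (shut) to 1 (fully open), then the shift along the tool's x, y, z in units of 40 mm (1.0 is 40 mm), then the turn about the tool's z in units of 10 degrees (1.0 is 10 degrees). In form: {"deltas": [[jaw, x, y, z, roll], ...]}. A call has 1 to 20 rows; each row shifts and turns the commanded pose from where the row before left it, along the tool's axes as they then stand; what a row does not reach is not made up. A row lasts 1/8 s, in which the tool goes at most 62.5 mm and 10.7 degrees, less where a joint would pass 70% of its speed; a pose out of reach is approached as far as the arm can. A call is refused whole if a number of a shift passes 1 or a number of a turn 1, either way. A call with a gripper value outside its range is refused whole. The fingers move at their own pace and stop on an object; FORCE is the grip in N (left out, the last holds). Time passes only in rows, so rows that do not move let the fingers close. It gives the time, the measured TCP pose, the force, the opening and the grip force at its end, in the units of the state.
- status.get_state(): the state, without advancing time (a new reading comes with each control period).
- optics.read_camera(name): name is "scene" or "top" or "wrist"; returns a dict with "frame" (400x640x3 uint8, red, green, blue), "depth" (400x640 float32, m along the optical axis (not along the pixel's ray), 0 where there is no reading), "vfov" (degrees; the focal length in pixels is half the picture's height over the tangent of half this angle, whatever the lens; pixels are square), "cx", "cy" (the principal point, pixels), "origin" and "attitude" of the camera in the world. Camera axes: x right, y down, z forward; pixel columns grow to the right and rows downward; lengths in m; the calibration is good to about 2 mm. A picture is of the moment at which its call begins.
- hand_in(): hands the job in; it is judged then, once.
The state is a dict: "clock": time; "joint_pos": joint angles; "qvel": joint speeds; "tau": joint torques, N m; "tcp_pos": TCP position; "orientation": TCP orientation; "wrist_force": force on the tool from outside, world axes, zero at the start; "ft_torque": the same for the moment, N m; "finger_gap": finger opening in m; "grip_force": force on a finger pad.
Only numpy, scipy, OpenCV 4.12 (cv2) and the standard library are available. Lean on these libraries where they do the work, as an engineer would, in place of code of your own. Each camera call takes 0.05 s, during which the arm holds its last target. There are 200 camera calls.

### The job

Clear the spring clamping fixture for its next part: take the rejected metal adapter off the fixture's nest and drop it into the red reject bin. Then take the slide's yellow grip, pull the spring-return slide out until its black pointer is level with the red index mark, and keep holding it there: the program finishes with the gripper still holding the slide open at the mark. Leave the blue bin with its good adapters, and the other things on the table, where they are.

Things in the scene. Friction and masses are not known exactly. Their poses are not given: they have to be found in the camera images.
- fixture: bolted-down clamping fixture: dark steel plate 235 x 100 x 12 mm, from x = -100 to +135 mm of its origin, which lies on the table under the yellow grip's centre when the slide is home. +x points roughly to the robot's left, to the aluminium anvil (48 mm high, front face at x = +111); the slide is pulled along -x, roughly to the robot's right. A guide block 38 mm high stands at x = -87 mm
- carriage (a joint): travel of the spring-return slide from home, m: 0 home, grows as it is pulled along the fixture's -x, hard stop at 0.065. The spring pulls it home with about 5 N at 0 and 1.2 N more per 10 mm; let go, it runs home. The slide is a grey block 66 x 62 mm (fixture x from -16 to +52 mm at home, jaw pad included), its top 39 mm above the table
- grip (a point): point in the slide's yellow upright grip, 65 mm above the table; the grip is a block 14 mm along fixture x and 32 mm along fixture y, from 39 to 82 mm above the table, centred on this point in x and y; take it from above
- pointer (a point): tip of the slide's small black pointer, 43 mm to fixture +y of the grip's centre and at the same fixture x, 21.5 mm above the table, over a white graduated strip
- mark: red index clamp on the fixture plate's +y edge, 6 mm wide along x, 26 mm high, with a red line across the white strip; each time in another place, 30 to 52 mm of slide travel from home. Origin at table height on the fixture's centre line at the x of the mark's middle (the red clamp itself is at y = +47 to +57 mm); axes parallel to the fixture's. Pointer level with it: same x in this frame
- nest (a point): centre of the top of the nest on the fixture (fixture x = +83, y = 0 mm, 26 mm above the table): a black rubber-topped block 52 x 30 mm; the plate around it is 12 mm high. The rejected adapter lies on it. Well beyond the fixture (80 mm or more from anything handled) a power strip hangs 0.53 m above the table
- reject: the rejected fibre adapter: a metal block 12 x 14 x 12 mm with a thinner tube at each end, 34 mm long overall along its y, 30 g; it lies on the nest with its length roughly along fixture x. Origin: centre of its underside; it is taken across its 12 mm (its x)
- reject_bin: red open bin, loose, 450 g, outside 80 (x) x 110 (y) x 40 mm high, walls and floor 3 mm, rim lip to 86 x 116 mm. Origin: centre of its underside. Empty at the start
- good_bin: blue open bin, the same size and kind as the red one, holding two good adapters; leave it. The red and blue bins may be in either place
- good_a: good adapter in the blue bin, like the rejected one; leave it
- good_b: good adapter in the blue bin, like the rejected one; leave it
- cleaver: black fibre cleaver 85 x 58 x 51 mm with a red button, origin under its centre; leave it
- usb: white memory stick 54 x 18 x 8 mm, origin under its centre; leave it
- tweezer: steel tweezers 122 mm long along their y, 8 mm high, origin under their centre; leave them
- fusion_splicer: dark fibre splicer, fixed, about 190 x 190 mm, with its lids open up to 200 mm above the table; it stands between the fixture and the bins: carry above it or in front of it. Origin: centre of its underside
- stand: small black fibre stand, plate 25 x 62 mm, post to 95 mm high, origin under its centre; leave it

How it is judged:
By the outcome, as a careful person would: the job done as asked, in the order asked, and still so for the second after the job is handed in, while the arm keeps its last pose, push and grip.
It also fails if it takes over 58 s, if anything falls off the work surface, if the arm or the gripper's body presses on something with over 40 N, if the wrist force passes 120 N, or if a joint passes its speed limit or range.

## Working session

There is one attempt and no reset: what is moved stays moved. The work goes in short steps, Python scripts to look and compute and a shell command to move; the robot and the scene stay as the last step left them, time stands still between calls to the robot, and variables do not carry over. Pictures are saved under pics/ and viewed, at most 10 in all, crops included, and the job is handed in when it is done.

```bash
mkdir -p pics
cat > h.py <<'E'
import numpy as np, cv2
from workcell import status, optics, env
from scipy.spatial.transform import Rotation as R
def cam(n):
    c=optics.read_camera(n); d=c["depth"]; f=200/np.tan(np.radians(c["vfov"])/2)
    v,u=np.mgrid[0:400,0:640]
    P=np.stack([(u-c["cx"])/f*d,(v-c["cy"])/f*d,d],-1)
    a=np.array(c["attitude"])
    M=R.from_quat(a[[1,2,3,0]]).as_matrix() if a.size==4 else a.reshape(3,3)
    W=P@M.T+np.array(c["origin"]); W[d==0]=np.nan
    return c["frame"],W
def save(n,im): cv2.imwrite("pics/"+n,cv2.cvtColor(im,cv2.COLOR_RGB2BGR))
def st():
    s=status.get_state(); print({k:np.round(s[k],4).tolist() for k in ("clock","tcp_pos","orientation","wrist_force","finger_gap","grip_force")}); return s
E
python3 - <<'E'
from h import *
s=st(); print(env.tip_reach, R.from_quat(np.array(s["orientation"])[[1,2,3,0]]).as_matrix().round(3))
for n in("top","scene"):
    im,W=cam(n); save(n+"0.png",im); np.save(n+"0.npy",W)
E
```

```text
{'clock': 0.0, 'tcp_pos': [0.137, 0.5581, 0.303], 'orientation': [-0.0002, 0.1201, 0.9928, -0.0009], 'wrist_force': [-0.6362, 0.1041, -0.5243], 'finger_gap': 0.0857, 'grip_force': 0.0}
0.0726 [[-0.971  0.239 -0.001]
 [ 0.239  0.971 -0.002]
 [ 0.    -0.002 -1.   ]]
```

View pics/top0.png

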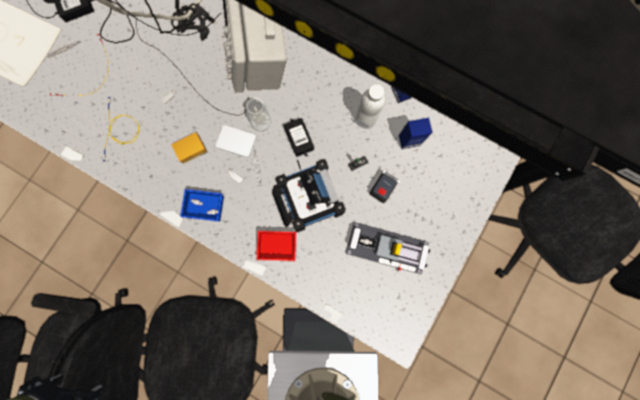

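View pics/scene0.png

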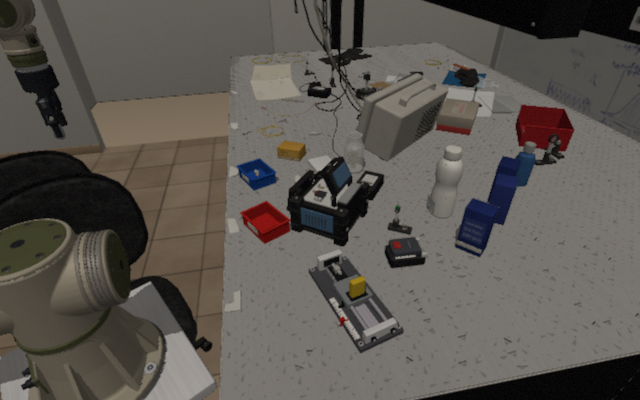

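The top view shows the red bin at (277,245), the blue bin at (203,204), the fixture around (388,248), the yellow grip at about (405,252), the red mark at (399,267), and the nest with the adapter at about (368,242).

Run:
```python
from h import *
W=np.load("top0.npy"); im=cv2.cvtColor(cv2.imread("pics/top0.png"),cv2.COLOR_BGR2RGB)
def box(n,m):
    P=W[m&np.isfinite(W[...,2])]; print(n,len(P),P.mean(0).round(4),P.min(0).round(3),P.max(0).round(3)); return P
hsv=cv2.cvtColor(im,cv2.COLOR_RGB2HSV).astype(int); H,S,V=hsv[...,0],hsv[...,1],hsv[...,2]
v,u=np.mgrid[0:400,0:640]
def roi(a,b,c,d): return (u>=a)&(u<=b)&(v>=c)&(v<=d)
red=((H<8)|(H>172))&(S>150)&(V>80)
P=box("redbin",red&roi(250,305,225,265)); Q=P[P[:,2]>.03].astype(np.float32)
print("rect",cv2.minAreaRect(Q[:,:2]))
box("mark",red&roi(390,410,258,275))
box("yellow",(H>18)&(H<35)&(S>120)&roi(385,430,235,265))
fx=roi(335,440,215,280)&(W[...,2]>.007)&(W[...,2]<.1)
P=box("fix",fx).astype(np.float32); print(cv2.minAreaRect(P[:,:2]))
box("splicer",roi(270,346,160,230)&(W[...,2]>.05))
c=im[220:280,335:440]; save("fix.png",cv2.resize(c,None,fx=7,fy=7,interpolation=cv2.INTER_CUBIC))
for p in((368,242),(352,238),(320,200)): print(p,W[p[1],p[0]].round(3))
```

```text
redbin 1095 [0.4621 0.1439 0.0107] [ 0.419  0.085 -0.004] [0.506 0.204 0.044]Traceback (most recent call last):
  File "<stdin>", line 10, in <module>
cv2.error: OpenCV(4.12.0) /io/opencv/modules/imgproc/src/convhull.cpp:143: error: (-215:Assertion failed) total >= 0 && (depth == CV_32F || depth == CV_32S) in function 'convexHull'
```

Run:
```python
from h import *
W=np.load("top0.npy"); im=cv2.cvtColor(cv2.imread("pics/top0.png"),cv2.COLOR_BGR2RGB)
def box(n,m):
    P=W[m&np.isfinite(W[...,2])]; print(n,len(P),P.mean(0).round(4),P.min(0).round(3),P.max(0).round(3)); return P
def rect(P): print("rect",cv2.minAreaRect(np.ascontiguousarray(P[:,:2],np.float32)*1000))
hsv=cv2.cvtColor(im,cv2.COLOR_RGB2HSV).astype(int); H,S,V=hsv[...,0],hsv[...,1],hsv[...,2]
v,u=np.mgrid[0:400,0:640]
def roi(a,b,c,d): return (u>=a)&(u<=b)&(v>=c)&(v<=d)
red=((H<8)|(H>172))&(S>150)&(V>80)
P=box("redbin",red&roi(250,305,225,265)); rect(P[P[:,2]>.03])
box("mark",red&roi(390,410,258,275))
P=box("yellow",(H>18)&(H<35)&(S>120)&roi(385,430,235,265)); box("ytop",(H>18)&(H<35)&(S>120)&roi(385,430,235,265)&(W[...,2]>.07))
P=box("fix",roi(335,440,215,280)&(W[...,2]>.007)&(W[...,2]<.1)); rect(P)
box("splicer",roi(270,346,160,230)&(W[...,2]>.05))
c=im[220:280,335:440]; save("fix.png",cv2.resize(c,None,fx=7,fy=7,interpolation=cv2.INTER_CUBIC))
for p in((368,242),(352,238),(320,200)): print(p,W[p[1],p[0]].round(3))
```

```text
redbin 1095 [0.4621 0.1439 0.0107] [ 0.419  0.085 -0.004] [0.506 0.204 0.044]
rect ((460.99615478515625, 141.0017852783203), (113.24162292480469, 83.08531951904297), 88.71147155761719)
mark 3 [ 0.3975 -0.2255  0.0222] [ 0.395 -0.227  0.02 ] [ 0.399 -0.224  0.024]
yellow 90 [ 0.4544 -0.2066  0.0683] [ 0.436 -0.218  0.038] [ 0.472 -0.2    0.085]
ytop 55 [ 0.4544 -0.2082  0.0802] [ 0.439 -0.218  0.07 ] [ 0.47  -0.201  0.085]
fix 2630 [ 0.4572 -0.1917  0.0239] [ 0.364 -0.347  0.007] [ 0.554 -0.032  0.085]
rect ((455.392333984375, -189.0391082763672), (355.16094970703125, 113.2945327758789), 73.68119812011719)
splicer 3319 [0.5957 0.0512 0.1147] [ 0.502 -0.06   0.05 ] [0.705 0.155 0.198]
(368, 242) [ 0.474 -0.131  0.035]
(352, 238) [ 0.485 -0.085  0.03 ]
(320, 200) [0.589 0.013 0.097]
```

View pics/fix.png

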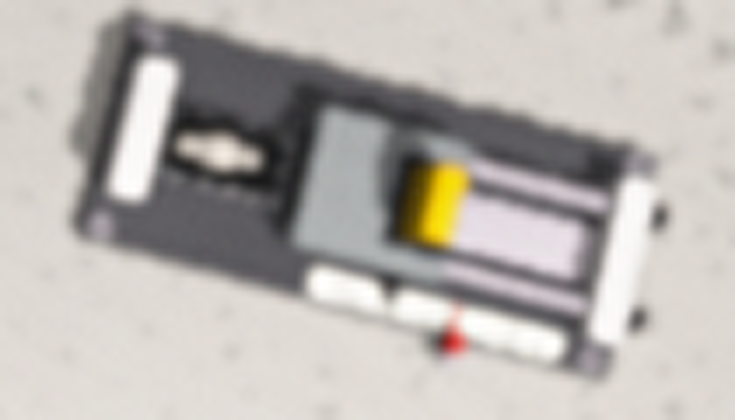

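The crop shows the adapter along fixture x at (220,150), the pointer tip at (388,290), and the red mark line at (455,325). Fixture +x points about 14° from world +y toward +x. Next I move above the nest at height.

```bash
python3 -m handwheel '{"deltas":[[1,-1,0,-0.5,0],[1,-1,0,-0.5,0],[1,-1,-1,0,0],[1,-1,-1,0,0],[1,-1,-1,0,0],[1,-1,-1,0,0],[1,-1,-1,0,0],[1,-1,-1,0,0],[1,-1,-1,0,0],[1,-1,-1,0,0],[1,-1,-1,0,0],[1,-1,-1,0,0],[1,-0.3,-1,0,0],[1,0,-1,0,0],[1,0,-1,0,0],[1,0,-1,0,0],[1,0,-0.6,0,0],[1,0,0,0,0],[1,0,0,0,0],[1,0,0,0,0]]}'
python3 - <<'E'
from h import *
st(); im,W=cam("wrist"); save("w1.png",im); np.save("w1.npy",W)
E
```

```text
clock: 2.6
tcp_pos: [0.4758, -0.1252, 0.3438]
orientation: [-0.0, 0.119, 0.993, 0.0]
wrist_force: [0.7, 1.1, 0.1]
finger_gap: 0.0854
grip_force: 0.0
{'clock': 2.6, 'tcp_pos': [0.4758, -0.1252, 0.3438], 'orientation': [-0.0001, 0.1194, 0.9928, 0.0002], 'wrist_force': [0.6609, 1.0605, 0.0625], 'finger_gap': 0.0854, 'grip_force': 0.0}
```

View pics/w1.png

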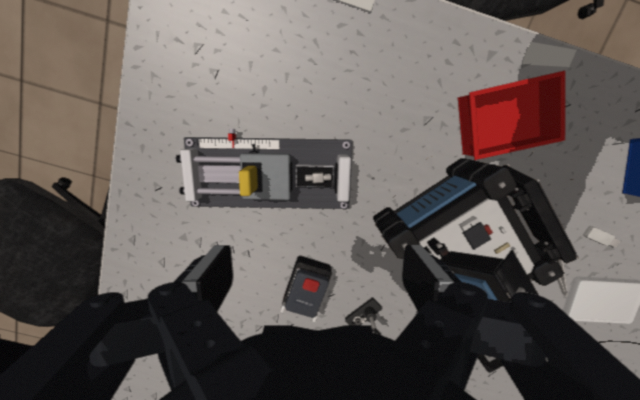

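The wrist view shows the fixture almost square to the image: adapter at (318,177), grip at (248,181), pointer tip at (254,148), red mark at (232,138). The red bin is at (513,115).

```bash
cat > meas.py <<'E'
from h import *
def meas(im,W):
    hsv=cv2.cvtColor(im,cv2.COLOR_RGB2HSV).astype(int); H,S,V=hsv[...,0],hsv[...,1],hsv[...,2]
    ok=np.isfinite(W[...,2]); Z=W[...,2]; g=np.array([.4545,-.208])
    near=ok&(np.linalg.norm(W[...,:2]-[.463,-.175],axis=-1)<.16)
    return H,S,V,Z,near
def rect(P):
    (c,s,a)=cv2.minAreaRect(np.ascontiguousarray(P[:,:2]*1000,np.float32)); return np.round(c,1),np.round(s,1),round(a,2)
E
python3 - <<'E'
from meas import *
W=np.load("w1.npy"); im=cv2.cvtColor(cv2.imread("pics/w1.png"),cv2.COLOR_BGR2RGB)
H,S,V,Z,near=meas(im,W)
v,u=np.mgrid[0:400,0:640]
r=(u>170)&(u<365)&(v>125)&(v<220)
print("plate",rect(W[near&r&(Z>.008)&(Z<.016)]))
y=near&(H>18)&(H<35)&(S>120)&(Z>.076); print("ytop",rect(W[y]),W[y].mean(0).round(4))
m=near&((H<8)|(H>172))&(S>150)&r; print("mark",W[m].mean(0).round(4),W[m&(Z>.022)].mean(0).round(4),m.sum())
a=near&(u>298)&(u<336)&(v>162)&(v<192)&(V>110)&(Z>.026); print("adapt",a.sum(),rect(W[a]),W[a].mean(0).round(4))
aa=W[a&(Z>.034)]; print(len(aa),aa.mean(0))
q=W[a][:,:2]; print("pca",np.linalg.svd(q-q.mean(0))[2][0])
b=(H<8)|(H>172); b=b&(S>150)&(Z>.036)&(u>440); print("bin",rect(W[b]),W[b].mean(0))
c=im[125:220,170:365]; save("c1.png",cv2.resize(c,None,fx=4,fy=4,interpolation=cv2.INTER_CUBIC))
E
```

```text
plate (array([ 453.5, -190.5]), array([234.9, 111.5]), 75.19)
ytop (array([ 454.1, -208.8]), array([14.3, 30.4]), 75.05) [ 0.454  -0.208   0.0802]
mark [ 0.3971 -0.224   0.0229] [ 0.3969 -0.2246  0.0248] 35
adapt 164 (array([ 476. , -124.6]), array([34.2, 11.7]), 79.27) [ 0.4757 -0.1242  0.036 ]
144 [ 0.47595464 -0.12378566  0.03645172]
pca [-0.21096758 -0.97749306]
bin (array([494.5, 123.8]), array([147.3, 155.2]), 88.5) [0.45996679 0.13869345 0.03976778]
```

View pics/c1.png

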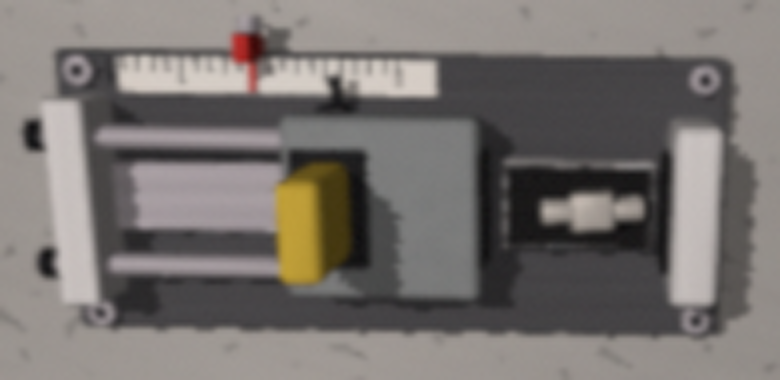

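Run:
```python
from h import *
c=optics.read_camera("wrist"); s=status.get_state(); q=np.array(s["orientation"])[[1,2,3,0]]
print("cam in tool",R.from_quat(q).inv().apply(np.array(c["origin"])-s["tcp_pos"]).round(3))
W=np.concatenate([np.load(f).reshape(-1,3) for f in("top0.npy","w1.npy")])
d=np.linalg.norm(W[:,:2]-[.476,-.1245],axis=1)
for h in(.06,.1,.15):
  m=(W[:,2]>h)&(W[:,2]<.21)&(d<.3)&(W[:,1]>-.115); i=np.where(m)[0][np.argsort(d[m])[:3]]; print(h,W[i].round(3).tolist(),d[i].round(3))
```

```text
cam in tool [ 0.066  0.    -0.069]
0.06 [[0.555, -0.057, 0.077], [0.556, -0.058, 0.074], [0.558, -0.06, 0.073]] [0.104 0.104 0.104]
0.1 [[0.557, -0.056, 0.101], [0.558, -0.056, 0.1], [0.557, -0.054, 0.103]] [0.106 0.107 0.107]
0.15 [[0.577, -0.003, 0.15], [0.578, -0.004, 0.151], [0.578, -0.003, 0.155]] [0.158 0.158 0.158]
```

```bash
python3 -m handwheel '{"deltas":[[0,0,0,0,-0.92],[0,0,0,0,-0.92],[0,0,0,0,-0.92],[0,0,0,0,-0.92],[0,0,0,0,-0.92],[0,0,0,0,-0.92],[0,0,0,0,-0.92],[0,0,0,0,-0.92],[0,0,0,0,-0.92],[0,0,0,0,-0.92],[-0.3,0,0,1,0],[-0.3,0,0,1,0],[-0.3,0,0,1,0],[-0.3,0,0,1,0],[-0.3,0,0,1,0],[-0.3,0,0,0,0],[-0.3,0,0,0,0]]}' 30
python3 - <<'E'
from h import *
s=st(); q=R.from_quat(np.array(s["orientation"])[[1,2,3,0]]); print(q.as_matrix().round(3)); print("to adapter in tool units",(q.inv().apply(np.array([.476,-.1243,.101])-s["tcp_pos"])/.04).round(3))
E
```

```text
clock: 4.82
tcp_pos: [0.4765, -0.126, 0.1451]
orientation: [0.0, -0.631, 0.776, -0.001]
wrist_force: [0.5, -1.0, -0.0]
finger_gap: 0.0298
grip_force: 0.0
{'clock': 4.825, 'tcp_pos': [0.4765, -0.126, 0.1451], 'orientation': [0.0003, -0.631, 0.7758, -0.0005], 'wrist_force': [0.5099, -0.9743, -0.0273], 'finger_gap': 0.0298, 'grip_force': 0.0}
[[-0.204 -0.979  0.001]
 [-0.979  0.204 -0.   ]
 [ 0.    -0.001 -1.   ]]
to adapter in tool units [-0.039  0.021  1.103]
```

```bash
python3 -m handwheel '{"deltas":[[-0.3,-0.04,0.02,0.5,0],[-0.3,0,0,0.4,0],[-0.3,0,0,0.2,0],[-0.3,0,0,0,0],[-1,0,0,0,0],[-1,0,0,0,0],[-1,0,0,0,0],[-1,0,0,0,0],[-1,0,0,0,0]]}' 30
```

```text
clock: 5.95
tcp_pos: [0.4759, -0.1246, 0.101]
orientation: [0.001, -0.631, 0.776, -0.001]
wrist_force: [-1.2, 0.5, 6.8]
finger_gap: 0.0108
grip_force: 31.7
```

```bash
python3 -m handwheel '{"deltas":[[-1,0,0,-0.3,0],[-1,0,0,-0.7,0],[-1,0,0,-1,0],[-1,0,0,-1,0],[-1,0,0,-1,0],[-1,0,0,-1,0],[-1,0,0,-1,0],[-1,0,0,0,0],[-1,-0.5,0.2,0,0],[-1,-0.9,0.3,0,0],[-1,-0.9,0.3,0,0],[-1,-0.9,0.3,0,0],[-1,-0.9,0.3,0,0],[-1,-0.9,0.2,0,0],[-1,-0.9,0.1,0,0],[-1,-0.5,0,0,0],[-1,0,0,0,0],[-1,0,0,0,0]]}'
python3 - <<'E'
from h import *
s=st(); q=R.from_quat(np.array(s["orientation"])[[1,2,3,0]]); print((q.inv().apply(np.array([.461,.141,.095])-s["tcp_pos"])/.04).round(3))
E
```

```text
clock: 8.2
tcp_pos: [0.4605, 0.1398, 0.3394]
orientation: [-0.001, -0.631, 0.776, 0.0]
wrist_force: [-0.3, -0.9, -0.4]
finger_gap: 0.0107
grip_force: 31.0
{'clock': 8.2, 'tcp_pos': [0.4605, 0.1398, 0.3394], 'orientation': [-0.0006, -0.6307, 0.776, 0.0002], 'wrist_force': [-0.2817, -0.915, -0.3831], 'finger_gap': 0.0107, 'grip_force': 31.0489}
[-0.036 -0.012  6.109]
```

Still held (gap 10.7 mm). Lower, release, lift, look.

```bash
python3 -m handwheel '{"deltas":[[-1,0,0,1,0],[-1,0,0,1,0],[-1,0,0,1,0],[-1,0,0,1,0],[-1,0,0,1,0],[-1,0,0,0.7,0],[-1,0,0,0.4,0],[-1,0,0,0,0],[-0.4,0,0,0,0],[-0.4,0,0,0,0],[-0.4,0,0,0,0],[-0.4,0,0,-0.5,0],[-0.4,0,0,-1,0],[-0.4,0,0,-1,0],[-0.4,0,0,-1,0],[-0.4,0,0,-1,0],[-0.4,0,0,-1,0],[-0.4,0,0,-0.6,0],[-0.4,0,0,0,0]]}'
python3 - <<'E'
from h import *
s=st(); im,W=cam("wrist"); a,_=cam("top"); save("b1.png",np.hstack([im[:,:,:],cv2.resize(a[150:290,160:216+160],(640,400))])[:, :1280][::2,::2])
E
```

```text
clock: 10.58
tcp_pos: [0.4618, 0.1404, 0.3421]
orientation: [0.002, -0.631, 0.776, -0.001]
wrist_force: [-0.1, -0.0, -0.6]
finger_gap: 0.026
grip_force: 0.0
{'clock': 10.575, 'tcp_pos': [0.4618, 0.1404, 0.3421], 'orientation': [0.0021, -0.6308, 0.776, -0.0012], 'wrist_force': [-0.0734, -0.0068, -0.6322], 'finger_gap': 0.026, 'grip_force': 0.0}
```

View pics/b1.png

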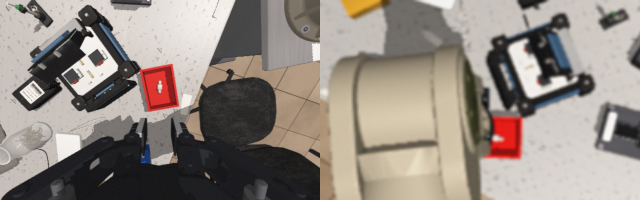

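The left (wrist) view shows the adapter lying inside the red bin at (160,87), with the bin unmoved. Next I go above the grip.

```bash
python3 -m handwheel '{"deltas":[[0,0.5,-0.1,0,0],[0,0.9,-0.2,0,0],[0,0.9,-0.2,0,0],[0,0.9,-0.2,0,0],[0,0.9,-0.2,0,0],[0,0.9,-0.2,0,0],[0,0.9,-0.2,0,0],[0,0.9,-0.2,0,0],[0,0.9,-0.2,0,0],[0,0.86,-0.08,0,0]]}'
python3 -m handwheel '{"deltas":[[0,0,0,0,0.93],[0,0,0,0,0.93],[0,0,0,0,0.93],[0,0,0,0,0.93],[0,0,0,0,0.93],[0,0,0,0,0.93],[0,0,0,0,0.93],[0,0,0,0,0.93],[0,0,0,0,0.93],[0,0,0,0,0.93],[0,0,0,0,0],[0,0,0,0,0]]}'
python3 - <<'E'
from meas import *
s=st(); q=R.from_quat(np.array(s["orientation"])[[1,2,3,0]]); print(q.as_matrix().round(3))
im,W=cam("wrist"); H,S,V,Z,near=meas(im,W); np.save("w2.npy",W); save("w2.png",im)
y=near&(H>18)&(H<35)&(S>120)&(Z>.076); print("ytop",rect(W[y]),W[y].mean(0).round(4))
m=near&((H<8)|(H>172))&(S>150)&(Z<.03); v,u=np.where(m); print("mark",W[m].mean(0).round(4),m.sum(),u.min(),u.max(),v.min(),v.max())
g=np.array([*rect(W[y])[0]/1000,.119]); print((q.inv().apply(g-s["tcp_pos"])/.04).round(3))
a,b=u.min()-40,v.min()-30; save("c2.png",cv2.resize(im[b:b+75,a:a+100],None,fx=7,fy=7,interpolation=cv2.INTER_CUBIC)); print(a,b)
E
```

```text
clock: 11.92
tcp_pos: [0.4601, -0.2105, 0.3379]
orientation: [-0.0, -0.631, 0.776, 0.001]
wrist_force: [0.3, 1.4, -0.0]
finger_gap: 0.0424
grip_force: 0.0
clock: 13.42
tcp_pos: [0.4604, -0.2094, 0.339]
orientation: [-0.001, 0.127, 0.992, 0.0]
wrist_force: [1.1, 0.5, -0.3]
finger_gap: 0.0427
grip_force: 0.0
{'clock': 13.425, 'tcp_pos': [0.4604, -0.2094, 0.339], 'orientation': [-0.0007, 0.1275, 0.9918, 0.0004], 'wrist_force': [1.0632, 0.4965, -0.2722], 'finger_gap': 0.0427, 'grip_force': 0.0}
[[-0.968  0.253 -0.001]
 [ 0.253  0.968  0.001]
 [ 0.002  0.001 -1.   ]]
ytop (array([ 453.6, -209.3]), array([13.1, 30.7]), 75.53) [ 0.4534 -0.2091  0.0802]
mark [ 0.3974 -0.2251  0.0249] 27 291 295 131 137
[ 0.157 -0.044  5.499]
251 101
```

View pics/c2.png

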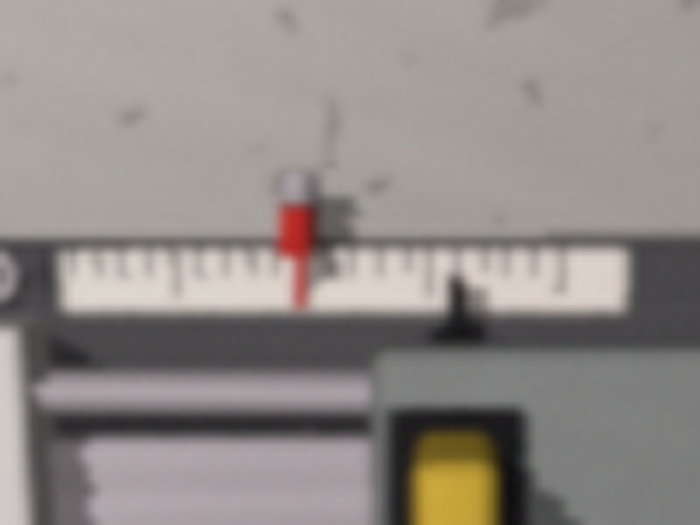

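The red line is at crop (301,285) and the pointer tip at (458,278), so the slide is home with roughly 33 mm to go.

```bash
cat > pt.py <<'E'
from h import *
def hit(c,u,v,z):
    f=200/np.tan(np.radians(c["vfov"])/2); a=np.array(c["attitude"])
    M=R.from_quat(a[[1,2,3,0]]).as_matrix() if a.size==4 else a.reshape(3,3)
    r=M@np.array([(u-c["cx"])/f,(v-c["cy"])/f,1]); o=np.array(c["origin"]); return o+r*(z-o[2])/r[2]
E
python3 - <<'E'
from pt import *
c=optics.read_camera("wrist"); W=np.load("w2.npy"); print(W[141:144,292:296,2].round(4)); print(W[140:143,314:319,2].round(4))
X=np.array([.253,.968,0])
for z in(.012,.0135,.015): 
  l=hit(c,293.6,141.3,z); p=hit(c,316,140.3,.0215); print(z,(X@(p-l)).round(4),l,p)
E
python3 -m handwheel '{"deltas":[[0,0.16,-0.04,1,0],[0,0,0,1,0],[0,0,0,1,0],[0,0,0,1,0],[0,0,0,0.8,0],[0,0,0,0.5,0],[0,0,0,0.2,0],[0,0,0,0,0],[-1,0,0,0,0],[-1,0,0,0,0],[-1,0,0,0,0],[-1,0,0,0,0],[-1,0,0,0,0]]}' 60
```

```text
[[0.0134 0.013  0.0121 0.0104]
 [0.0104 0.0131 0.0141 0.0126]
 [0.0124 0.0119 0.0131 0.0121]]
[[0.0115 0.0097 0.0102 0.0114 0.0127]
 [0.0115 0.0218 0.0214 0.0223 0.0106]
 [0.0112 0.022  0.0207 0.0217 0.0124]]
0.012 0.0307 [ 0.40717906 -0.22834406  0.012     ] [ 0.41323798 -0.19824482  0.0215    ]
0.0135 0.0305 [ 0.4071398  -0.22820907  0.0135    ] [ 0.41323798 -0.19824482  0.0215    ]
0.015 0.0304 [ 0.40710054 -0.22807408  0.015     ] [ 0.41323798 -0.19824482  0.0215    ]
clock: 15.15
tcp_pos: [0.4548, -0.2097, 0.121]
orientation: [0.001, 0.129, 0.992, -0.0]
wrist_force: [-0.5, 0.7, 5.7]
finger_gap: 0.0131
grip_force: 59.0
```

```bash
python3 -m handwheel '{"deltas":[[-1,0,-0.1,0,0],[-1,0,-0.2,0,0],[-1,0,-0.2,0,0],[-1,0,-0.15,0,0],[-1,0,-0.1,0,0],[-1,0,0,0,0],[-1,0,0,0,0],[-1,0,0,0,0]]}'
python3 - <<'E'
from h import *
s=st(); print("moved",np.dot(np.array(s["tcp_pos"])-[.4548,-.2097,.121],[.255,.967,0]))
im,W=cam("wrist"); np.save("w3.npy",W); save("w3.png",im)
im2,_=cam("top"); 
hsv=cv2.cvtColor(im,cv2.COLOR_RGB2HSV); m=((hsv[...,0]<8)|(hsv[...,0]>172))&(hsv[...,1]>150)&(np.linalg.norm(W[...,:2]-[.4,-.226],axis=-1)<.03)
v,u=np.where(m); print(len(u),u.min(),u.max(),v.min(),v.max())
a,b=int(np.median(u))-50,int(np.median(v))-30; a=max(a,0);b=max(b,0);print(a,b); save("c3.png",cv2.resize(im[b:b+75,a:a+100],None,fx=7,fy=7,interpolation=cv2.INTER_CUBIC))
E
```

```text
clock: 16.15
tcp_pos: [0.4475, -0.2373, 0.121]
orientation: [0.001, 0.128, 0.992, 0.001]
wrist_force: [2.7, 6.8, 7.8]
finger_gap: 0.0135
grip_force: 59.4
{'clock': 16.15, 'tcp_pos': [0.4475, -0.2373, 0.121], 'orientation': [0.0015, 0.128, 0.9918, 0.0013], 'wrist_force': [2.7358, 6.7915, 7.7957], 'finger_gap': 0.0135, 'grip_force': 59.3895}
moved -0.02851491875798956
178 308 318 143 172
263 122
```

View pics/c3.png

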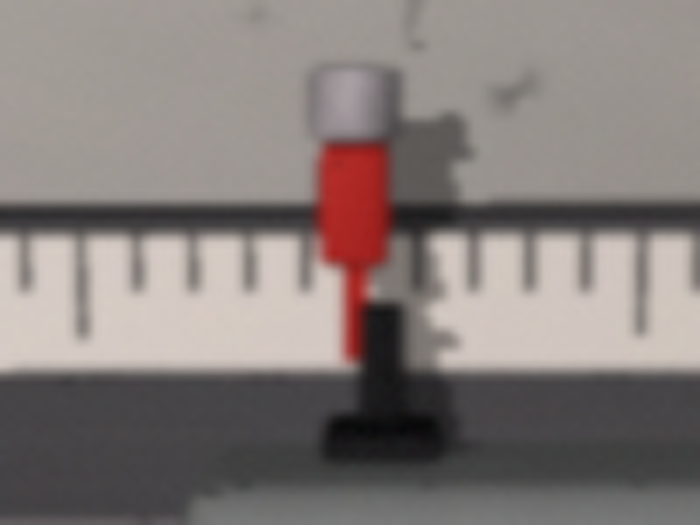

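The close view shows the pointer's centre at crop (382,310) and the red line's at (354,310), so it is slightly short of the mark.

Run:
```python
from pt import *
c=optics.read_camera("wrist"); X=np.array([.255,.967,0]); W=np.load("w3.npy")
F=lambda x,y:((x-3)/7+263,(y-3)/7+122)
im=cv2.imread("pics/w3.png").astype(int)
# pixel columns on rows through line and pointer
for r in(162,164,166,168): print(r,im[r,308:326].tolist())
print(W[166,308:326,2].round(4))
for zl in (.0125,.0135): 
  l=hit(c,*F(354,320),zl); p=hit(c,*F(382,320),.0225); print("short by",X@(p-l))
print("clamp top centre: ", X@(hit(c,*F(354,200),.026)-p))
```

```text
162 [[185, 191, 202], [193, 200, 212], [187, 194, 209], [158, 164, 197], [88, 92, 176], [39, 43, 169], [49, 53, 167], [88, 91, 160], [119, 123, 145], [119, 123, 130], [117, 120, 128], [115, 119, 126], [112, 117, 123], [99, 102, 108], [76, 79, 83], [89, 92, 98], [113, 117, 123], [128, 133, 141]]
164 [[192, 199, 210], [193, 200, 210], [188, 195, 209], [158, 164, 197], [89, 92, 176], [39, 43, 167], [46, 49, 159], [82, 85, 148], [109, 113, 133], [108, 111, 118], [103, 107, 113], [106, 109, 115], [108, 112, 117], [111, 115, 121], [110, 114, 120], [114, 118, 124], [125, 129, 136], [138, 143, 151]]
166 [[194, 200, 211], [193, 200, 211], [187, 194, 209], [159, 165, 198], [89, 93, 175], [36, 39, 148], [29, 28, 102], [26, 26, 53], [28, 26, 31], [27, 26, 27], [27, 26, 28], [38, 37, 38], [65, 67, 70], [97, 101, 106], [117, 121, 128], [139, 144, 151], [169, 175, 184], [188, 196, 206]]
168 [[194, 200, 212], [193, 199, 211], [189, 195, 210], [158, 163, 197], [89, 94, 175], [36, 38, 147], [27, 29, 97], [29, 29, 48], [28, 26, 27], [28, 27, 27], [25, 23, 24], [33, 32, 34], [62, 63, 66], [94, 97, 102], [113, 117, 123], [121, 126, 132], [144, 150, 157], [172, 178, 187]]
[0.0113 0.0112 0.0111 0.0113 0.0121 0.0137 0.0201 0.022  0.0207 0.0212
 0.0216 0.0221 0.0209 0.0119 0.0118 0.012  0.0115 0.0132]
short by 0.002469638820926505
short by 0.002459029083497247
clamp top centre:  -0.0023019364976896452
```

```bash
python3 -m handwheel '{"deltas":[[-1,0,-0.06,0,0],[-1,0,0,0,0],[-1,0,0,0,0],[-1,0,0,0,0],[-1,0,0,0,0]]}'
python3 - <<'E'
from h import *
s=st(); print("moved",np.dot(np.array(s["tcp_pos"])-[.4548,-.2097,.121],[.255,.967,0]))
im,W=cam("wrist"); save("w4.png",im); np.save("w4.npy",W)
for r in(162,166,168): print(r,im[r,308:328].tolist())
save("c4.png",cv2.resize(im[122:197,263:363],None,fx=7,fy=7,interpolation=cv2.INTER_CUBIC))
E
```

```text
clock: 16.92
tcp_pos: [0.4469, -0.2395, 0.121]
orientation: [0.002, 0.128, 0.992, 0.001]
wrist_force: [2.3, 8.5, 7.1]
finger_gap: 0.0135
grip_force: 59.4
{'clock': 16.925, 'tcp_pos': [0.4469, -0.2395, 0.121], 'orientation': [0.0015, 0.1279, 0.9918, 0.0014], 'wrist_force': [2.3413, 8.4938, 7.0569], 'finger_gap': 0.0135, 'grip_force': 59.4175}
moved -0.030806177181120067
162 [[204, 194, 187], [181, 171, 165], [162, 153, 147], [196, 187, 179], [210, 200, 192], [210, 198, 191], [205, 182, 175], [190, 139, 133], [173, 75, 72], [168, 44, 40], [161, 57, 53], [153, 96, 92], [141, 124, 119], [130, 123, 118], [125, 119, 115], [126, 120, 115], [122, 116, 112], [108, 102, 98], [96, 91, 88], [117, 111, 107]]
166 [[211, 200, 193], [211, 199, 193], [211, 199, 192], [211, 200, 193], [206, 194, 188], [182, 173, 167], [126, 119, 115], [63, 58, 57], [33, 27, 28], [31, 22, 22], [30, 22, 24], [41, 35, 35], [71, 67, 65], [106, 101, 98], [123, 117, 113], [132, 126, 121], [156, 148, 143], [186, 176, 170], [194, 184, 177], [195, 186, 179]]
168 [[211, 199, 192], [210, 199, 192], [210, 199, 192], [210, 198, 192], [207, 196, 189], [180, 171, 165], [119, 112, 109], [55, 52, 52], [29, 28, 29], [25, 24, 25], [24, 24, 25], [33, 32, 33], [66, 63, 62], [102, 97, 94], [122, 116, 111], [134, 127, 122], [163, 155, 149], [198, 188, 182], [208, 198, 191], [210, 199, 192]]
```

View pics/c4.png

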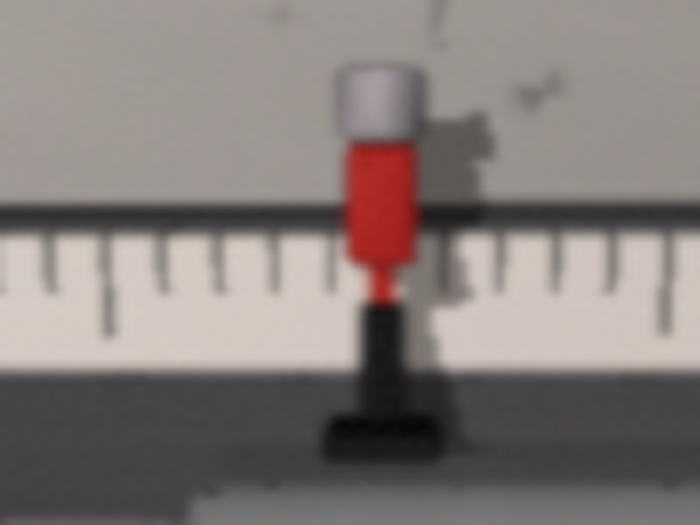

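The pointer (382) and the red line (382) now coincide, and the grip is firm and steady. I'm handing in.

```bash
python3 -c "
from workcell import hand_in; print(hand_in())"
```

```text
the job is handed in; nothing more can be done
None
```

I dropped the rejected adapter in the red bin, pulled the slide out until its pointer lined up with the red mark, and handed in the job at about 17 s with the gripper still holding it there; the verdict was not shown.

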